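# Shut the marked air valve under the sliding cover

## Task

Slide the cover of the air box back as far as it goes, then push the red handle with the white band, which it was hiding, fully shut (a quarter turn clockwise). Only push with the fingertips: pinch nothing, pick nothing up, and leave the blue handle and the things standing round the box as they are. Leave the cover open.

Things in the scene. Friction and masses are not known exactly. Their poses are not given: they have to be found in the camera images.
- air_box: Grey air box screwed down, 220 (x) x 230 (y) x 45 mm high; feet stick out 16 mm at the sides, a pipe end 21 mm at the left. Origin: centre of its underside; x from its front (robot's side) to its back, y to its left. Front half: open bay, inside x -105 to 0, y -110 to +110 mm, floor 6 mm, walls 5 mm thick, holds two valves. Back half: closed deck that the cover slides over. Yaw up to 0.35 rad.
- cover (a joint): The cover: solid light grey slab 112 (x) x 232 (y) x 20 mm, 47.5 to 67.5 mm above the bench, orange strip on its front face, black ribs on top. Value: how far it has slid along the box's +x (m); 0 hides the whole bay, 0.110 is the stop, bay fully open. It cannot lift. About 2 N moves it, it stays where left; starts at 0 to 0.012.
- cover_front (a point): Centre of the cover's front face (the upright face 232 mm wide and 20 mm high, turned to the robot), 57.5 mm above the bench. Push anywhere on it along the box's +x to open. A desk lamp's leaning post stands on the bench edge, in front and to the left of the box (foot near x 0.34, y -0.10 m). Axes as the box's.
- red_handle (a joint): The marked handle: red lever, white band near its tip, 13 mm wide, 29 to 42 mm above the bench, reaching 52 mm from its upright pivot. Value (rad): 0 = open, pointing to the box's front (-x); turns clockwise from above, the tip swinging to the box's left (+y); 1.571 = fully shut, at the stop. About 2 to 3 N at the tip turns it, it stays where left; starts at 0 to 0.15.
- red_tip (a point): End of the red lever, on its centre line, at half its height (35.5 mm above the bench). Its x axis points from the tip to the pivot.
- red_axis (a point): Point on the red lever's pivot axis, 35.5 mm above the bench; lies at x = -28 mm in the box's frame, at y = -50 or +40 mm (red and blue may have changed places). Axes as the box's.
- blue_handle (a joint): The other handle: a plain blue lever of the same size and kind, turning the same way. To be left as it is (starts at 0 to 0.15).
- blue_tip (a point): End of the blue lever, 52 mm from its pivot, 35.5 mm above the bench.
- spool: Spool of red thread, upright, 40 mm across and 36 mm high, loose, to be left alone. Origin: centre of its underside.
- screw_jar: White round jar, 64 mm across and 66 mm high, loose, to be left alone. Origin: centre of its underside.
- blue_marker: Marker with a blue cap, lying, 18 x 126 x 17 mm (long along its y), loose, to be left alone. Origin: centre of its underside.
- blue_carton: Blue and brown cardboard cube, 62 x 60 x 61 mm, loose, to be left alone. Origin: centre of its underside.

How it is judged:
By the outcome, as a careful person would: the job done as asked, in the order asked, and still so for the second after the job is handed in, with the robot touching nothing.
It also fails if it takes over 45 s, if anything falls off the work surface, if the arm or the gripper's body presses on something with over 40 N, if the wrist force passes 120 N, or if a joint passes its speed limit or range.

## Robot

A 6-joint arm with a two-finger parallel gripper is mounted at the origin on a cart in front of the work surface, level with it; the furniture and walls round the work are solid. World frame = base frame: x ahead of the robot, y to its left, z up, the work surface at z = 0. Lengths are in mm, angles in degrees, forces in N, time in s.
With the tool pointing down it reaches from about 300 to 850 mm from the base axis. Payload 4.2 kg.
Tool frame: the origin (TCP) lies at the very end of the fingers, on their centre line; the grasp point (between the pads) lies 19 mm behind it; z points along the fingers, y is the direction in which the jaws open and shut (so a half turn about z gives the same grasp; the last joint's range is limited). The gripper opens to 91 mm and grips with 3 to 60 N. Pads are 32 mm wide; open, the fingers measure 118 mm over their backs; the gripper's body (76 mm by 178 mm) begins 60 mm behind the grasp point.
Start: joints at [-65.947, 18.312, 89.639, -0, 72.044, -1.146], TCP at [244.816, -520.296, 213.976] pointing down, gripper open.
Joint ranges: [-177.97, 177.97], [-48.28, 115.42], [12.27, 149.76], [-77.06, 257.06], [2.81, 150.46], [-146.56, 146.56]. Speed limits (degrees/s): [147.25, 147.25, 180, 180, 180, 180].

## Interface

Orientations are given as [roll, pitch, yaw] about the fixed x, y, z axes, in that order (R = Rz(yaw) Ry(pitch) Rx(roll)).
In Python, from workcell import * gives the robot as it stands. The module is installed in compiled form; this text tells all that it offers.
- The arm moves only by the tool servo_tool, never from a script. Its argument "plan" is a list that holds one entry, the list of rows, each a list of 7 numbers: the shift along the tool's x, y, z in mm, then the turn, a rotation vector about the tool's x, y, z in rad, then the opening, from 0 (shut) to 1 (fully open). A call has 1 to 20 rows; each row is the pose to reach, as a shift and turn from the pose commanded when the call began, along the tool's axes at that moment; what a row does not reach only later rows make up. A row lasts 1/10 s, in which the tool goes at most 50 mm and 8.59 degrees, less where a joint would pass 70% of its speed; a pose out of reach is approached as far as the arm can. A call with a gripper value outside its range is refused whole. The fingers move at their own pace and stop on an object; "squeeze" is the grip in N (left out, the last holds). Time passes only in rows, so rows that repeat a pose let the fingers close. It gives the time, the measured TCP pose, the force and the opening at its end, in the units of the state.
- state(): the state, without advancing time (a new reading comes with each control period).
- grab_frame(name): name is "scene" or "top" or "wrist"; returns a dict with "color" (400x640x3 uint8, red, green, blue), "range_z" (400x640 float32, mm along the optical axis (not along the pixel's ray), 0 where there is no reading), "fx", "fy", "cx", "cy" (pixels), "rvec" (rotation vector, rad) and "tvec" (3), from world to camera coordinates, as OpenCV has them; the wrist camera has in their place "tool_from_camera" (4x4, takes a point from camera to tool coordinates, whose origin is the TCP and whose axes are the flange's). Camera axes: x right, y down, z forward; pixel columns grow to the right and rows downward; lengths in mm; the calibration is good to about 2 mm. A picture is of the moment at which its call begins: read the wrist's pose just before it.
- job_done(): hands the job in, once; it reports no verdict.
The state is a dict: "time_s": time; "qpos": joint angles; "qvel": joint speeds; "effort": joint torques, N m; "ee_pos": TCP position; "ee_rot": TCP orientation; "force": force on the tool from outside, world axes, zero at the start; "torque": the same for the moment, N m; "gripper_width": finger opening in mm.
Only numpy, scipy, OpenCV 4.12 (cv2) and the standard library are available. Lean on these libraries where they do the work, as an engineer would, in place of code of your own. Each camera call takes 0.05 s, during which the arm holds its last target.

## Working session

There is one attempt and no reset: what is moved stays moved. The work goes in short steps, Python scripts to look and compute and a tool call to move; the robot and the scene stay as the last step left them, time stands still between calls to the robot, and variables do not carry over. Pictures are saved under pics/ and viewed, and the job is handed in when it is done.

Besides the shell and the picture viewer there is one more tool, called after ">>>" as name(argument=value, ...), one argument or row to a line, values as JSON. servo_tool: Moves the arm, as the interface text tells. Its arguments: {"type":"object","properties":{"plan":{"type":"array"},"squeeze":{"type":"number"}},"required":["plan"]}

```bash
mkdir -p pics; cat > h.py <<'E'
from workcell import *
import numpy as np, cv2
def save(n,img): cv2.imwrite('pics/'+n+'.png',img[...,::-1])
def pts(f):
    z=f["range_z"];v,u=np.mgrid[0:400,0:640]
    P=np.stack([(u-f["cx"])/f["fx"]*z,(v-f["cy"])/f["fy"]*z,z],-1)
    R=cv2.Rodrigues(np.array(f["rvec"],float))[0];t=np.array(f["tvec"],float).ravel()
    return (P-t)@R
E
python3 - <<'E'
from h import *
s=state();print({k:np.round(v,2) for k,v in s.items()})
for n in("scene","top"):
    f=grab_frame(n);save(n+'0',f["color"]);np.savez(n+'0.npz',**f)
E
```

```text
{'time_s': np.float64(0.0), 'qpos': array([-65.95,  18.35,  89.71,   0.  ,  72.04,  -1.15]), 'qvel': array([ 0.03,  0.02, -0.05, -0.12, -0.08,  0.05]), 'effort': array([ -0.  , -41.25, -23.2 ,   0.07,   0.05,  -0.  ]), 'ee_pos': array([ 244.6 , -519.81,  213.1 ]), 'ee_rot': array([-179.9,   -0. ,   25.2]), 'force': array([-0.81,  0.19,  0.65]), 'torque': array([ 0.04, -0.04,  0.03]), 'gripper_width': np.float64(91.06)}
```

View pics/scene0.png

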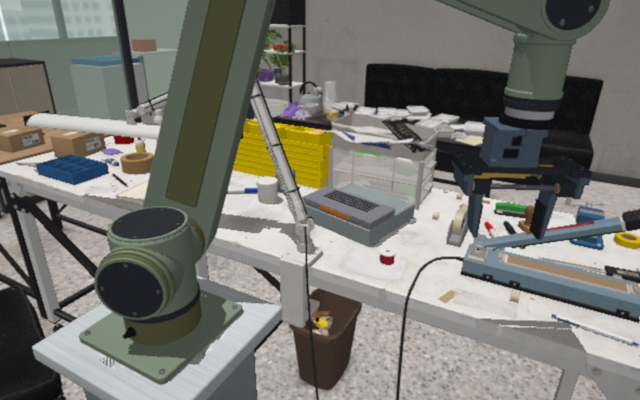

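View pics/top0.png

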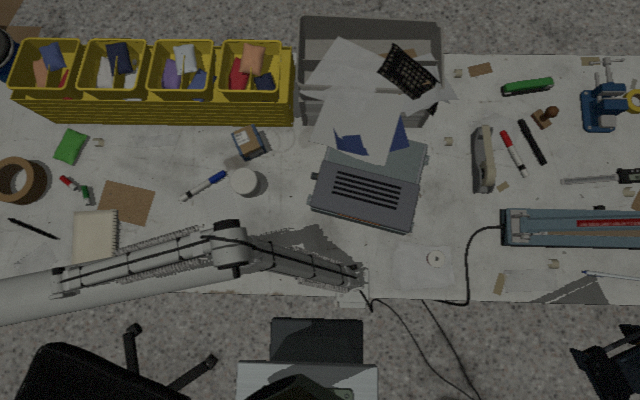

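```bash
python3 - <<'E'
from h import *
f=dict(np.load('top0.npz'));P=pts(f);np.save('P.npy',P)
R=cv2.Rodrigues(f["rvec"])[0];print("cam",-R.T@f["tvec"].ravel(),f["fx"])
for u,v in [(370,185),(333,160),(422,178),(410,232),(312,205),(400,150),(365,145),(370,50),(350,285),(320,265),(290,255),(260,245),(228,240),(228,225),(180,240),(100,265),(435,258),(245,182),(330,105),(410,60),(430,40),(305,60),(483,160)]:
    print(u,v,np.round(P[v,u]))
c=f["color"][110:320,210:470];save('topc',cv2.resize(c,None,fx=3,fy=2.85,interpolation=cv2.INTER_CUBIC))
f=dict(np.load('scene0.npz'))
c=f["color"][70:290,210:480];save('scenec',cv2.resize(c,None,fx=2.9,fy=2.7,interpolation=cv2.INTER_CUBIC))
E
```

```text
cam [362.84870048 -48.69521237 960.51338494] 400.5138077294855
370 185 [ 553. -135.   73.]
333 160 [617. -50.  47.]
422 178 [ 590. -269.   -4.]
410 232 [ 456. -237.    2.]
312 205 [505.  -5.  64.]
400 150 [ 645. -208.   44.]
365 145 [ 599. -110.  222.]
370 50 [ 838. -126.  153.]
350 285 [333. -90. 131.]
320 265 [370. -30. 229.]
290 255 [384.  16. 313.]
260 245 [395.  54. 378.]
228 240 [396.  81. 456.]
228 225 [417.  87. 436.]
180 240 [398. 162. 404.]
100 265 [360. 307. 341.]
435 258 [ 396. -292.    9.]
245 182 [555. 151.  66.]
330 105 [682. -41. 216.]
410 60 [ 772. -197.  231.]
430 40 [ 864. -257.  153.]
305 60 [786.  12. 201.]
483 160 [ 633. -413.   13.]
```

View pics/topc.png

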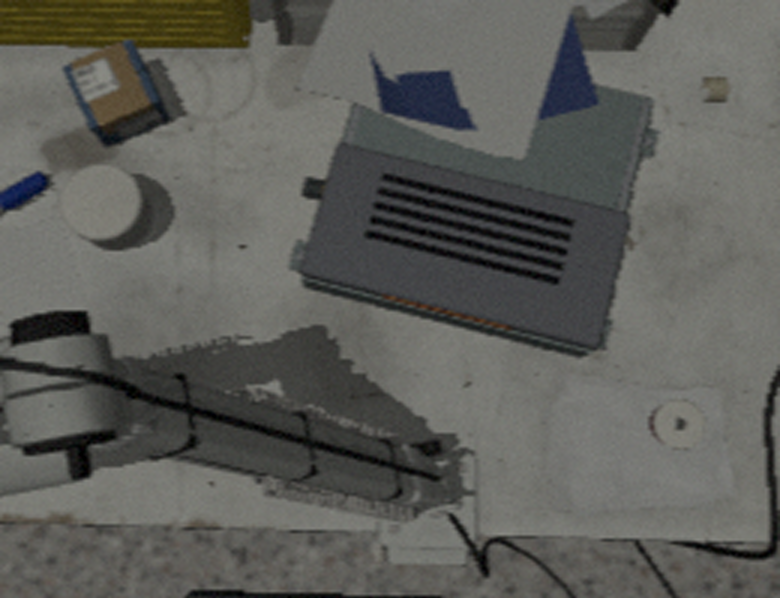

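View pics/scenec.png

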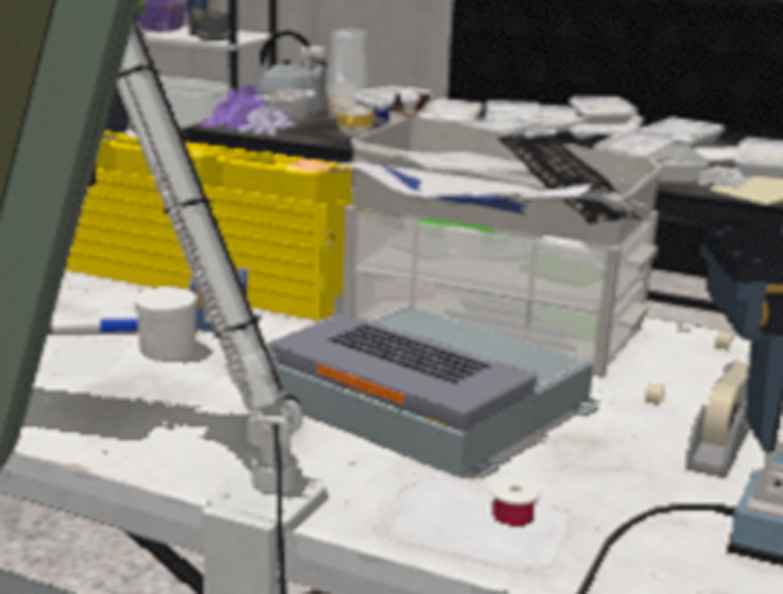

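```bash
python3 - <<'E'
from h import *
P=np.load('P.npy');
m=np.zeros((400,640),bool);m[140:240,300:435]=1
Z=P[...,2]
from scipy.ndimage import label,median_filter
Zm=median_filter(Z,5)
def fit(zlo,zhi):
    k=m&(Zm>zlo)&(Zm<zhi);l,n=label(k);i=np.argmax(np.bincount(l.ravel())[1:])+1;k=l==i
    q=P[k];r=cv2.minAreaRect(q[:,:2].astype(np.float32));print(k.sum(),np.median(q[:,2]),r,cv2.boxPoints(r).round());return k
k=fit(60,80)
k2=fit(30,80)
# floor offset
print("bench z", np.median(P[240:280,380:420,2]),np.median(P[200:230,250:290,2]))
# overhead stuff map: max z for cells in x 480..760,y -320..60
xs=range(440,760,20)
for x in xs:
    row=[]
    for y in range(60,-340,-20):
        s=(abs(P[...,0]-x)<10)&(abs(P[...,1]-y)<10)&(Z>-50)
        row.append("%4d"%(Z[s].max() if s.any() else -1))
    print(x,' '.join(row))
E
```

```text
4999 67.64127005456133 ((469.37353515625, -112.36106872558594), (241.83648681640625, 237.56788635253906), 75.96626281738281) [[ 325. -201.]
 [ 555. -258.]
 [ 614.  -24.]
 [ 383.   34.]]
7194 66.63921598375492 ((519.9769287109375, -124.74636840820312), (247.49061584472656, 338.3399963378906), 78.4549331665039) [[ 329. -212.]
 [ 661. -280.]
 [ 710.  -37.]
 [ 379.   30.]]
bench z 6.648734182968362 -0.5287093553951785
440    3    3    4    3    2    4    2    2    3    3    3    3    2   12   47   10    2    2    2    2
460    3    4    3    2    4    2    3    2    6   23   70   70   70   71   69    9    4    3    4    3
480    3    4    2    2    4   36   66   69   70   71   70   70   72   70   72    5    2    3    4    4
500    3    3    3   69   70   71   70   70   71   70   72   71   71   71   71   72    3    2    3    2
520    3    4    6   70   70   70   71   71   71   71   72   73   71   71   71   71    4    4    2    2
540    2    3    2   68   72   71   71   71   72   71   72   71   72   71   70   71    6    3    2    3
560    3    4    3   65   72   71   72   71  226  229  231
[... 281 characters left out ...]
4  236  238  233  229  225  223  222  228   48   48   48   48    7    3    3
640    3    2    3    4  230  231  232  229  226  222  220  220  219   49   49   49   49   10    5    3
660    3    3    4    4  223  225  238  236  231  222  217  217  215  214   48   50   50    3    4   20
680    3    5    3    3  226  236  239  234  228  224  215  213  211  215  223  226  192    3    3   25
700  119    2  210  217  228  232  232  230  226  226  212  210  220  223  221  224  223  216  204   11
720  150    4  228  228  227  227  228  226  225  223  241  242  238  232  224  220  215  209  203    3
740  179    2  229  209  216  222  222  222  221  221  249  246  241  238  227  221  208  201    2    3
```

```bash
cat >> h.py <<'E'
def ray(f,u,v,z):
    R=cv2.Rodrigues(np.array(f["rvec"],float))[0];t=np.array(f["tvec"],float).ravel()
    c=-R.T@t;d=R.T@np.array([(u-f["cx"])/f["fx"],(v-f["cy"])/f["fy"],1])
    return c+d*(z-c[2])/d[2]
E
python3 - <<'E'
from h import *
f=dict(np.load('top0.npz'));P=np.load('P.npy')
c=f["color"][135:250,300:440];save('topd',cv2.resize(c,None,fx=5.7,fy=5.2,interpolation=cv2.INTER_CUBIC))
k=(abs(P[...,2]-68)<7);k[:140]=0;k[245:]=0;k[:,:300]=0;k[:,440:]=0
q=P[k&(P[...,0]>440)&(P[...,0]<640)]
q=q[(q[:,1]<20)]
for a in np.arange(-20,-6,1.):
    ca,sa=np.cos(np.radians(a)),np.sin(np.radians(a))
    x=q[:,0]*ca+q[:,1]*sa;y=-q[:,0]*sa+q[:,1]*ca
    print(a,np.percentile(x,[1,5,95,99]).round(1),np.percentile(y,[1,99]).round(1))
E
```

```text
-20.0 [479.7 488.4 591.6 600.9] [-47.2 179.5]
-19.0 [482.1 489.9 592.  600.6] [-56.4 170.1]
-18.0 [484.2 491.3 592.5 600.4] [-65.9 160.6]
-17.0 [485.9 492.4 593.  599.9] [-75.1 151.1]
-16.0 [487.5 492.9 593.5 599.5] [-84.7 141.6]
-15.0 [488.8 493.3 594.  599.2] [-94.  132.1]
-14.0 [489.5 493.6 594.3 599.2] [-103.7  122.7]
-13.0 [489.4 493.6 594.3 599.2] [-113.2  113.2]
-12.0 [488.5 493.5 594.2 599.6] [-122.6  103.5]
-11.0 [487.5 493.4 594.  600.2] [-132.   94.]
-10.0 [486.  492.8 593.7 601. ] [-141.5   84.5]
-9.0 [484.3 491.7 593.3 601.8] [-151.1   75.2]
-8.0 [482.1 490.4 593.1 602.1] [-160.8   65.8]
-7.0 [479.9 488.9 592.5 602.2] [-170.2   56.6]
```

View pics/topd.png

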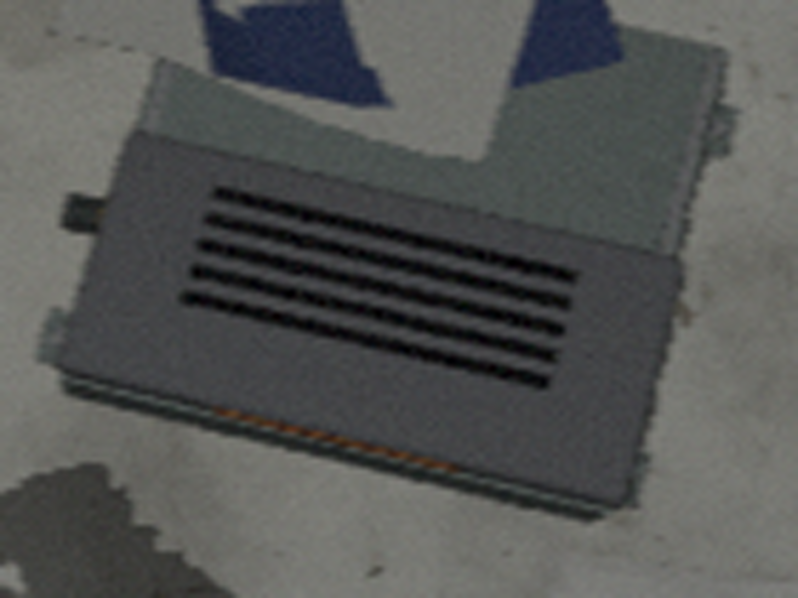

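```bash
python3 - <<'E'
from h import *
f=dict(np.load('top0.npz'))
C=[ray(f,*p,67.5)[:2] for p in [(310.9,205.8),(409.1,231.7),(419.8,185.4),(324.6,160.4)]]
LF,RF,RB,LB=C;print(np.round(C))
for a,b in[(RF,LF),(RB,LB)]: d=b-a;print(np.linalg.norm(d),np.degrees(np.arctan2(-d[0],d[1])))
for a,b in[(RF,RB),(LF,LB)]: d=b-a;print(np.linalg.norm(d),np.degrees(np.arctan2(d[1],d[0])))
# box back corners at z 45: right-back at crop (725,45)
print(ray(f,300+725/5.7,135+45/5.2,45))
a=np.radians(-13.2);ex=np.array([np.cos(a),np.sin(a)]);ey=np.array([-ex[1],ex[0]])
print([ (round(float(c@ex),1),round(float(c@ey),1)) for c in C], ray(f,300+725/5.7,135+45/5.2,45)[:2]@np.c_[ex,ey])
E
```

```text
[[ 503.   -2.]
 [ 450. -222.]
 [ 555. -247.]
 [ 610.  -31.]]
225.91283094780385 -13.573947811856982
223.53609205722302 -14.032340086269217
108.48586829098038 -13.630841210409285
110.30233117994499 -14.86831093317879
[ 661.65956439 -271.80843605   45.        ]
[(490.3, 112.6), (488.8, -113.3), (597.3, -114.1), (600.5, 109.4)] [ 706.24548565 -113.53642172]
```

```bash
cat >> h.py <<'E'
from scipy.spatial.transform import Rotation as Ro
A=np.radians(-13.7);EX=np.array([np.cos(A),np.sin(A),0]);EY=np.array([-EX[1],EX[0],0])
B=596*EX-0.5*EY   # box origin (frame a=-13.2 estimate, refined below)
def target(bx,by,z,tilt,B=B):
    p=B+bx*EX+by*EY+np.array([0,0,z])
    zt=np.sin(np.radians(tilt))*EX-np.cos(np.radians(tilt))*np.array([0,0,1])
    yt=-EY; xt=np.cross(yt,zt)
    return p,Ro.from_matrix(np.c_[xt,yt,zt])
def rel(p,R,s=None):
    s=s or state();R0=Ro.from_euler('xyz',s["ee_rot"],degrees=True)
    return np.round(R0.inv().apply(p-s["ee_pos"]),1),np.round((R0.inv()*R).as_rotvec(),3)
E
python3 - <<'E'
from h import *
f=dict(np.load('top0.npz'))
M=np.c_[EX,EY][:2]
C=np.array([ray(f,*p,67.5)[:2] for p in [(310.9,205.8),(409.1,231.7),(419.8,185.4),(324.6,160.4)]])@M
print(C.round(1), (ray(f,300+725/5.7,135+45/5.2,45)[:2]@M).round(1), (B[:2]@M).round(1))
E
```

```text
[[ 489.3  116.9]
 [ 489.8 -109. ]
 [ 598.3 -108.9]
 [ 599.6  114.6]] [ 707.2 -107.4] [ 5.96e+02 -5.00e-01]
```

```bash
sed -i 's/^B=.*/B=596.5*EX+3.5*EY/' h.py; python3 - <<'E'
from h import *
for w in [(-150,-98,130,0),(-150,-98,130,20),(-145,-98,57,20)]:
    p,R=target(*w);print(w,p.round(),R.as_euler('xyz',degrees=True).round(1),rel(p,R))
E
```

```text
(-150, -98, 130, 0) [ 411. -198.  130.] [180.    0.  -13.7] (array([ 288.1, -220.5,   83.6]), array([-0.002,  0.001,  0.679]))
(-150, -98, 130, 20) [ 411. -198.  130.] [180.  -20.  -13.7] (array([ 288.1, -220.5,   83.6]), array([-0.12 ,  0.336,  0.672]))
(-145, -98, 57, 20) [ 416. -199.   57.] [180.  -20.  -13.7] (array([ 292. , -217.2,  156.6]), array([-0.12 ,  0.336,  0.672]))
```

>>> servo_tool(
  plan=[
    [[40,-30,0,-0.02,0.05,0.1,0],[80,-60,10,-0.03,0.1,0.2,0],[120,-90,20,-0.05,0.15,0.3,0],[160,-120,30,-0.07,0.2,0.4,0],[200,-150,40,-0.09,0.25,0.5,0],[240,-185,60,-0.11,0.3,0.6,0],[275,-210,75,-0.12,0.336,0.672,0],[288,-220,83,-0.12,0.336,0.672,0],[288,-220,83,-0.12,0.336,0.672,0],[288,-220,83,-0.12,0.336,0.672,0],[288,-220,83,-0.12,0.336,0.672,0],[288,-220,83,-0.12,0.336,0.672,0]],
  ],
  squeeze=20,
)

```text
time_s: 1.3
ee_pos: [411.9, -200.0, 131.5]
ee_rot: [179.9, -20.1, -13.8]
force: [-0.1, 0.0, 0.1]
gripper_width: 1.0
```

```bash
python3 - <<'E'
from h import *
s=state();print({k:np.round(v,1) for k,v in s.items() if k!='effort'})
for w in [(-150,-98,58,20),(-130,-98,58,20)]:
    p,R=target(*w);print(w,p.round(),rel(p,R,s))
f=grab_frame("scene");c=f["color"][0:300,200:600];save('s1',cv2.resize(c,None,fx=2,fy=2))
f=grab_frame("wrist");save('w1',f["color"])
E
```

```text
{'time_s': np.float64(1.3), 'qpos': array([-31.7,   3.8, 125.6,  11.4,  31.9,  63.4]), 'qvel': array([-0.1, -0.1,  0.2, -0. , -0. ,  0.2]), 'ee_pos': array([ 411.9, -200. ,  131.5]), 'ee_rot': array([179.9, -20.1, -13.8]), 'force': array([-0.1,  0. ,  0.1]), 'torque': array([0.1, 0.2, 0. ]), 'gripper_width': np.float64(1.0)}
(-150, -98, 58, 20) [ 411. -198.   58.] (array([-26.3,  -2.3,  68.7]), array([ 0.002, -0.002, -0.002]))
(-130, -98, 58, 20) [ 431. -202.   58.] (array([-7.5, -2.4, 75.6]), array([ 0.002, -0.002, -0.002]))
```

View pics/s1.png

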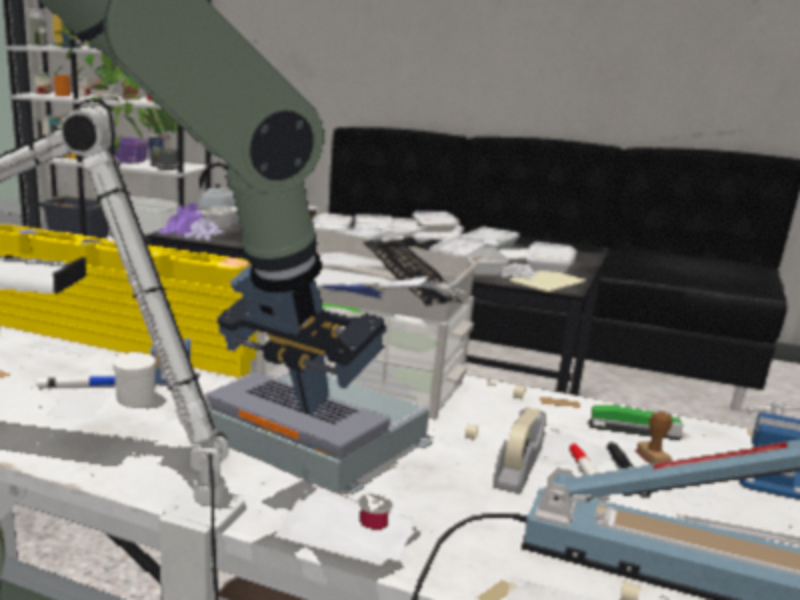

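View pics/w1.png

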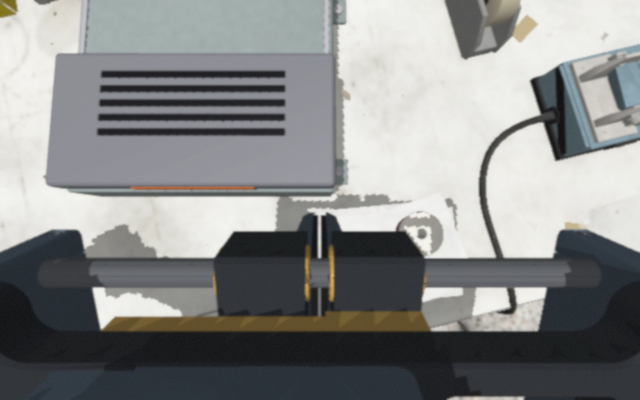

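>>> servo_tool(
  plan=[
    [[-13,-8,34,0,0,0,0],[-26,-8,68,0,0,0,0],[-26,-8,68.5,0,0,0,0],[-12,-8,74,0,0,0,0],[-5,-8,76.5,0,0,0,0],[2,-8,79,0,0,0,0],[9,-8,81.6,0,0,0,0],[16,-8,84.1,0,0,0,0],[16,-8,84.1,0,0,0,0]],
  ],
)

```text
time_s: 2.3
ee_pos: [457.7, -201.8, 58.1]
ee_rot: [179.9, -20.2, -13.7]
force: [0.1, -0.5, 0.8]
gripper_width: 0.6
```

```bash
python3 - <<'E'
from h import *
s=state();print({k:np.round(v,1) for k,v in s.items() if k in('ee_pos','force','torque','qpos')})
p,R=target(-8,-92,58,20);print(rel(p,R,s), (s["ee_pos"]-B)@np.c_[EX,EY])
f=grab_frame("wrist");save('w2',f["color"])
E
```

```text
{'qpos': array([-28.4,  14.2, 127. ,  14.7,  19.8,  62.2]), 'ee_pos': array([ 457.7, -201.8,   58.1]), 'force': array([ 0.1, -0.5,  0.8]), 'torque': array([ 0.1,  0.3, -0. ])}
(array([90.1,  0.8, 33.2]), array([ 0.002, -0.003,  0.   ])) [-103.976883    -91.17645319]
```

View pics/w2.png

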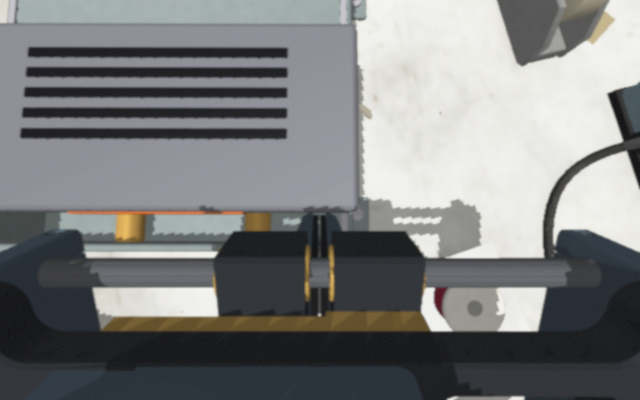

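>>> servo_tool(
  plan=[
    [[8,0,2.9,0,0,0,0],[16,0,5.8,0,0,0,0],[24,0,8.7,0,0,0,0],[32,0,11.7,0,0,0,0],[40,0,14.6,0,0,0,0],[48,0,17.5,0,0,0,0],[56,0,20.4,0,0,0,0],[64,0,23.3,0,0,0,0],[70,0,25.5,0,0,0,0],[75,0,27.3,0,0,0,0],[79,0,28.8,0,0,0,0],[79,0,28.8,0,0,0,0]],
  ],
)

```text
time_s: 3.55
ee_pos: [538.8, -221.7, 57.7]
ee_rot: [179.9, -20.1, -13.7]
force: [-0.6, -0.2, -0.0]
gripper_width: 0.6
```

```bash
python3 - <<'E'
from h import *
s=state();print({k:np.round(v,1) for k,v in s.items() if k in('ee_pos','force','torque','qpos')})
print((s["ee_pos"]-B)@np.c_[EX,EY])
f=grab_frame("scene");c=f["color"][0:300,200:600];save('s3',cv2.resize(c,None,fx=2,fy=2))
f=grab_frame("wrist");save('w3',f["color"])
E
```

```text
{'qpos': array([-25.8,  20.1, 117.1,  10.3,  23.4,  69.2]), 'ee_pos': array([ 538.8, -221.7,   57.7]), 'force': array([-0.6, -0.2, -0. ]), 'torque': array([ 0.2,  0.4, -0. ])}
[-20.51099245 -91.28849652]
```

View pics/w3.png

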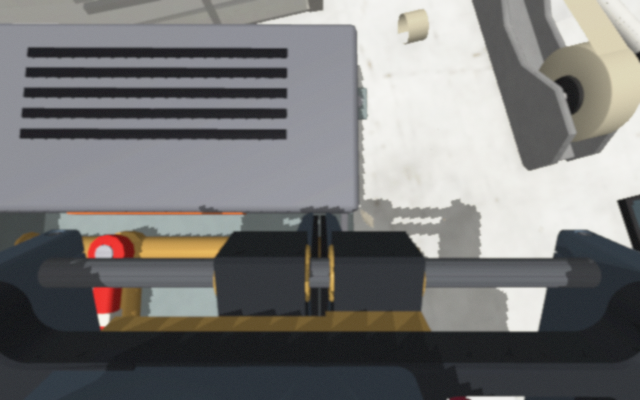

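View pics/s3.png

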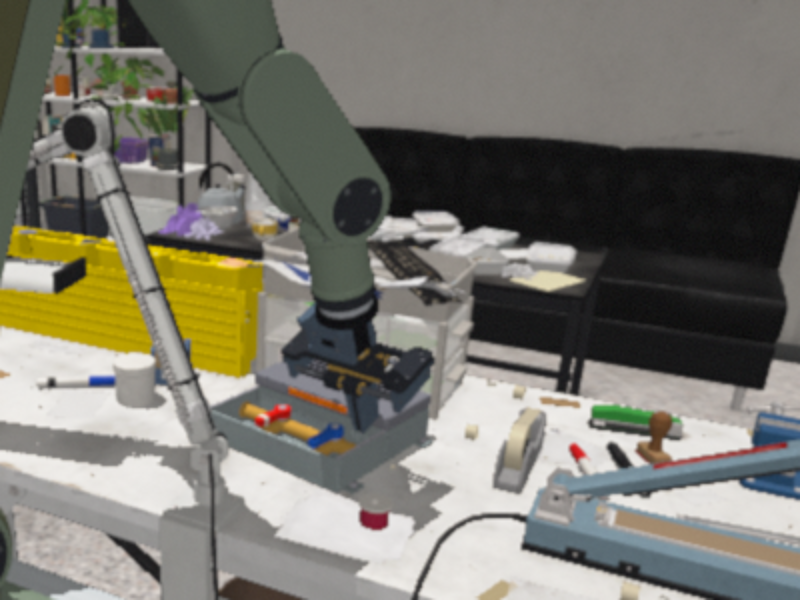

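>>> servo_tool(
  plan=[
    [[3,0,1.1,0,0,0,0],[6,0,2.2,0,0,0,0],[8,0,2.9,0,0,0,0],[8,0,2.9,0,0,0,0]],
  ],
)

```text
time_s: 4.05
ee_pos: [542.0, -222.0, 56.4]
ee_rot: [-180.0, -19.6, -13.7]
force: [-15.0, 1.0, 9.6]
gripper_width: 0.6
```

>>> servo_tool(
  plan=[
    [[1.5,0,0.5,0,0,0,0],[3,0,1.1,0,0,0,0],[3,0,1.1,0,0,0,0]],
  ],
)

```text
time_s: 4.35
ee_pos: [542.3, -221.7, 55.6]
ee_rot: [-179.9, -19.3, -13.7]
force: [-22.6, 1.5, 14.9]
gripper_width: 0.3
```

>>> servo_tool(
  plan=[
    [[-15,0,-5,0,0,0,0],[-40,0,-15,0,0,0,0],[-50,0,-45,0,0,0,0],[-60,0,-90,0,0,0,0],[-85,0,-110,0,0,0,0],[-110,-20,-130,0,0,0,0],[-110,-20,-130,0,0,0,0],[-110,-20,-130,0,0,0,0]],
  ],
)

```text
time_s: 5.15
ee_pos: [411.2, -169.8, 143.0]
ee_rot: [179.9, -20.3, -13.7]
force: [-0.3, 0.4, -0.7]
gripper_width: 0.6
```

```bash
python3 - <<'E'
from h import *
s=state();print({k:np.round(v,1) for k,v in s.items() if k in('ee_pos','ee_rot','force','torque','qpos')})
print((s["ee_pos"]-B)@np.c_[EX,EY])
f=grab_frame("wrist");save('w4',f["color"]);np.savez('w4.npz',pos=s["ee_pos"],rot=s["ee_rot"],**f)
f=grab_frame("top");c=f["color"][130:260,290:450];save('t4',cv2.resize(c,None,fx=5,fy=4.6,interpolation=cv2.INTER_CUBIC));np.savez('t4.npz',**f)
f=grab_frame("scene");c=f["color"][0:300,200:600];save('s4',cv2.resize(c,None,fx=2,fy=2))
E
```

```text
{'qpos': array([-27.4,   1.4, 126.1,   8.4,  33. ,  70. ]), 'ee_pos': array([ 411.2, -169.8,  143. ]), 'ee_rot': array([179.9, -20.3, -13.7]), 'force': array([-0.3,  0.4, -0.7]), 'torque': array([0.1, 0.2, 0. ])}
[-156.8013026   -71.10456134]
```

View pics/w4.png

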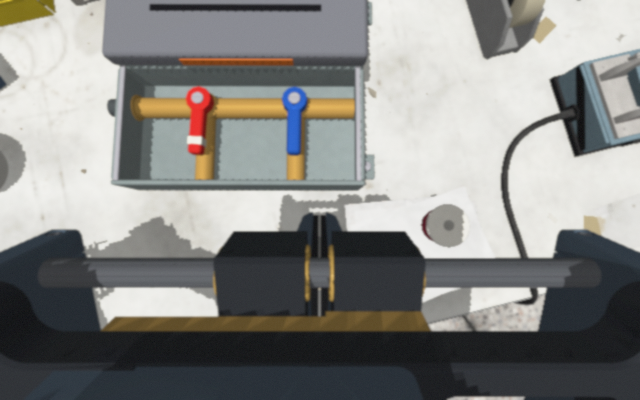

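View pics/t4.png

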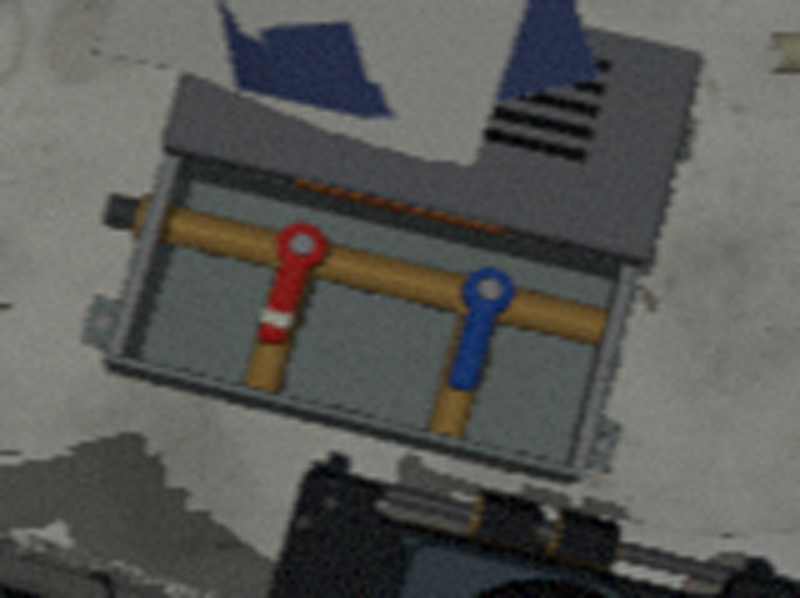

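View pics/s4.png

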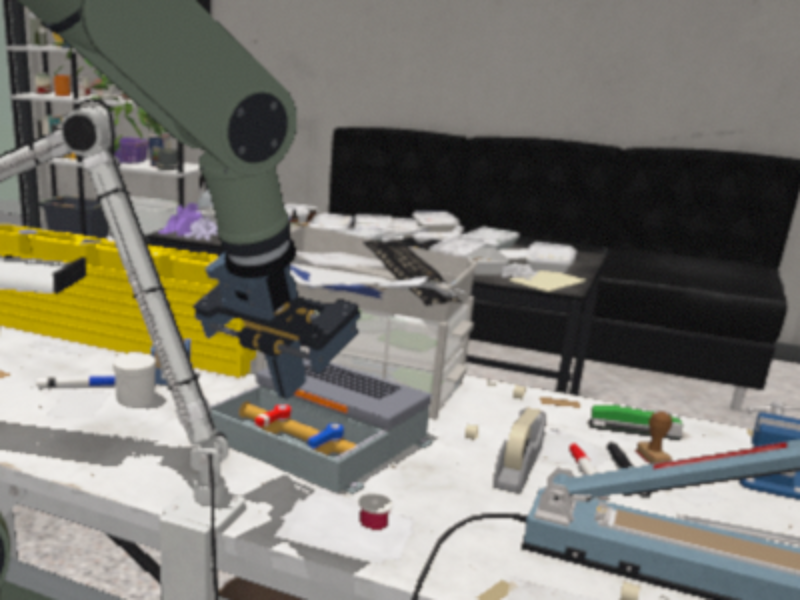

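```bash
cat >> h.py <<'E'
def wray(f,u,v,z):
    T=np.array(f["tool_from_camera"],float);R=Ro.from_euler('xyz',f["rot"],degrees=True).as_matrix()
    c=R@T[:3,3]+f["pos"];d=R@T[:3,:3]@np.array([(u-f["cx"])/f["fx"],(v-f["cy"])/f["fy"],1])
    return c+d*(z-c[2])/d[2]
E
python3 - <<'E'
from h import *
t=dict(np.load('t4.npz'));w=dict(np.load('w4.npz'))
M=np.c_[EX,EY]
def T(n,x,y,z): p=ray(t,290+x/5,130+y/4.6,z);print('top',n,p.round(0),((p-B)@M).round(1))
def W(n,x,y,z): p=wray(w,x,y,z);print('wri',n,p.round(0),((p-B)@M).round(1))
T('redpiv',303,244,42);T('redtip',270,341,40);T('blupiv',488,288,42);T('blutip',464,388,40)
T('cfl',163,148,67.5);T('cfr',645,260,67.5);T('bfl',107,362,45);T('bfr',575,475,45);T('cbr',702,52,67.5)
W('redpiv',200,97,42);W('redtip',195,153,40);W('blupiv',294,97,42);W('blutip',295,153,40)
W('cfl',104,57,67.5);W('cfr',367,57,67.5);W('bfl',113,184,45);W('bfr',363,184,45)
P=pts(t);print([np.round(P[int(130+y/4.6),int(290+x/5),2]) for x,y in[(303,244),(285,290),(488,288),(475,340),(400,200),(250,290)]])
c=w["color"][40:200,90:380];save('w4c',cv2.resize(c,None,fx=2.7,fy=2.7,interpolation=cv2.INTER_CUBIC))
E
```

```text
top redpiv [563. -92.  42.] [-27.5  40.2]
top redtip [513. -78.  40.] [-79.6  42.5]
top blupiv [ 542. -178.   42.] [-27.4 -48.5]
top blutip [ 491. -168.   40.] [-79.5 -49.9]
top cfl [605. -26.  68.] [ -2.2 114.5]
top cfr [ 553. -246.   68.] [  -1.2 -111.2]
top bfl [500.  -3.  45.] [-110.3  112.4]
top bfr [ 448. -217.   45.] [-109.4 -108.1]
top cbr [ 660. -274.   68.] [ 109.7 -113.2]
wri redpiv [563. -93.  42.] [-27.5  39.5]
wri redtip [513. -77.  40.] [-80.  43.]
wri blupiv [ 542. -178.   42.] [-27.5 -47.9]
wri blutip [ 491. -167.   40.] [-80. -49.]
wri cfl [604. -27.  68.] [ -2.8 113.1]
wri cfr [ 551. -246.   68.] [  -2.6 -112.3]
wri bfl [501.  -2.  45.] [-109.4  113.3]
wri bfr [ 448. -219.   45.] [-109.6 -110.5]
[np.float64(40.0), np.float64(39.0), np.float64(43.0), np.float64(40.0), np.float64(66.0), np.float64(6.0)]
```

View pics/w4c.png

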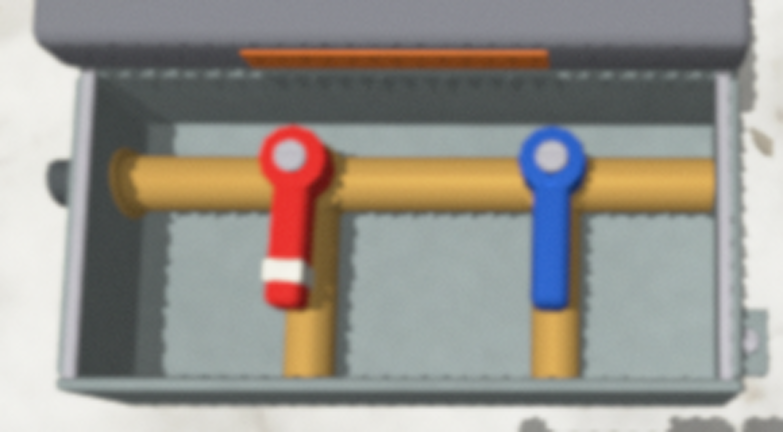

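```bash
sed -i 's/^def rel/def target2(bx,by,z,tilt,az):\n    u=np.cos(np.radians(az))*EX+np.sin(np.radians(az))*EY\n    zt=np.sin(np.radians(tilt))*u-np.cos(np.radians(tilt))*np.array([0,0,1]); xt=np.cos(np.radians(tilt))*u+np.sin(np.radians(tilt))*np.array([0,0,1])\n    return B+bx*EX+by*EY+np.array([0,0,z]),Ro.from_matrix(np.c_[xt,np.cross(zt,xt),zt])\ndef rel/' h.py
python3 - <<'E'
from h import *
w=dict(np.load('w4.npz'));z=w["range_z"]
T=w["tool_from_camera"];R=Ro.from_euler('xyz',w["rot"],degrees=True).as_matrix()
def h(u,v):
    d=np.median(z[v-1:v+2,u-1:u+2]);p=np.array([(u-w["cx"])/w["fx"]*d,(v-w["cy"])/w["fy"]*d,d])
    q=R@(T[:3,:3]@p+T[:3,3])+w["pos"];return q.round(),((q-B)@np.c_[EX,EY]).round()
for n,u,v in[('branch',205,170),('bbranch',296,170),('pipe',240,106),('pipe',165,106),('red',197,125),('hub',200,97),('floor',250,140),('wall',240,183)]:print(n,h(u,v))
for wp in [(-110,-30,140,20,45),(-66,4,110,20,45),(-66,4,28,20,45)]:
    p,R=target2(*wp);print(wp,p.round(),R.as_euler('xyz',degrees=True).round(1),rel(p,R))
E
```

```text
branch (array([499., -78.,  24.]), array([-93.,  39.]))
bbranch (array([ 478., -163.,   25.]), array([-93., -49.]))
pipe (array([ 553., -125.,   25.]), array([-30.,   6.]))
pipe (array([570., -53.,  26.]), array([-30.,  80.]))
red (array([538., -85.,  41.]), array([-54.,  42.]))
hub (array([563., -93.,  43.]), array([-28.,  39.]))
floor (array([ 524., -124.,    6.]), array([-58.,   0.]))
wall (array([ 475., -112.,   44.]), array([-108.,    0.]))
(-110, -30, 140, 20, 45) [ 466. -141.  140.] [180.  -20.   31.3] (array([ 42.9, -41.4,  17.7]), array([ 0.271, -0.001, -0.738]))
(-66, 4, 110, 20, 45) [ 517. -118.  110.] [180.  -20.   31.3] (array([ 73.9, -75.4,  61. ]), array([ 0.271, -0.001, -0.738]))
(-66, 4, 28, 20, 45) [ 517. -118.   28.] [180.  -20.   31.3] (array([ 45.7, -75.6, 138. ]), array([ 0.271, -0.001, -0.738]))
```

```bash
python3 - <<'E'
from h import *
for wp in [(-110,-30,130,14,45),(-66,2,100,14,45),(-66,2,32,14,45)]:
    p,R=target2(*wp);print(wp,p.round(),R.as_euler('xyz',degrees=True).round(1),rel(p,R))
E
```

```text
(-110, -30, 130, 14, 45) [ 466. -141.  130.] [180.  -14.   31.3] (array([ 39.4, -41.4,  27.1]), array([ 0.232, -0.101, -0.751]))
(-66, 2, 100, 14, 45) [ 517. -120.  100.] [180.  -14.   31.3] (array([ 70.4, -73.5,  70.4]), array([ 0.232, -0.101, -0.751]))
(-66, 2, 32, 14, 45) [ 517. -120.   32.] [180.  -14.   31.3] (array([ 47.1, -73.6, 134.2]), array([ 0.232, -0.101, -0.751]))
```

>>> servo_tool(
  plan=[
    [[10,-10,0,0.04,-0.02,-0.125,0],[20,-20,5,0.08,-0.034,-0.25,0],[30,-30,15,0.116,-0.05,-0.375,0],[40,-41,27,0.155,-0.067,-0.5,0],[50,-55,45,0.193,-0.084,-0.625,0],[60,-65,60,0.232,-0.101,-0.751,0],[70.4,-73.5,70.4,0.232,-0.101,-0.751,0],[70.4,-73.5,70.4,0.232,-0.101,-0.751,0],[70.4,-73.5,70.4,0.232,-0.101,-0.751,0]],
  ],
)

```text
time_s: 6.2
ee_pos: [515.1, -119.3, 99.3]
ee_rot: [-179.9, -13.9, 31.2]
force: [-0.6, -0.4, 0.1]
gripper_width: 0.1
```

```bash
python3 - <<'E'
from h import *
s=state();print({k:np.round(v,1) for k,v in s.items() if k in('ee_pos','ee_rot','force','torque','qpos')})
for wp in [(-66,2,32,14,45)]:
    p,R=target2(*wp);print(wp,p.round(),rel(p,R,s))
f=grab_frame("wrist");save('w5',f["color"])
f=grab_frame("scene");c=f["color"][0:300,200:600];save('s5',cv2.resize(c,None,fx=2,fy=2))
E
```

```text
{'qpos': array([-21.3,  16.4, 112.7,  16.2,  43.5,  26.4]), 'ee_pos': array([ 515.1, -119.3,   99.3]), 'ee_rot': array([-179.9,  -13.9,   31.2]), 'force': array([-0.6, -0.4,  0.1]), 'torque': array([-0.1,  0.1, -0. ])}
(-66, 2, 32, 14, 45) [ 517. -120.   32.] (array([-15.3,   1.8,  65.5]), array([-0.002,  0.002, -0.002]))
```

View pics/w5.png

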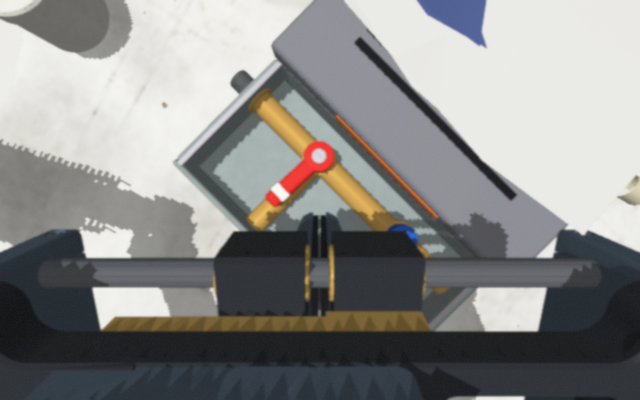

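View pics/s5.png

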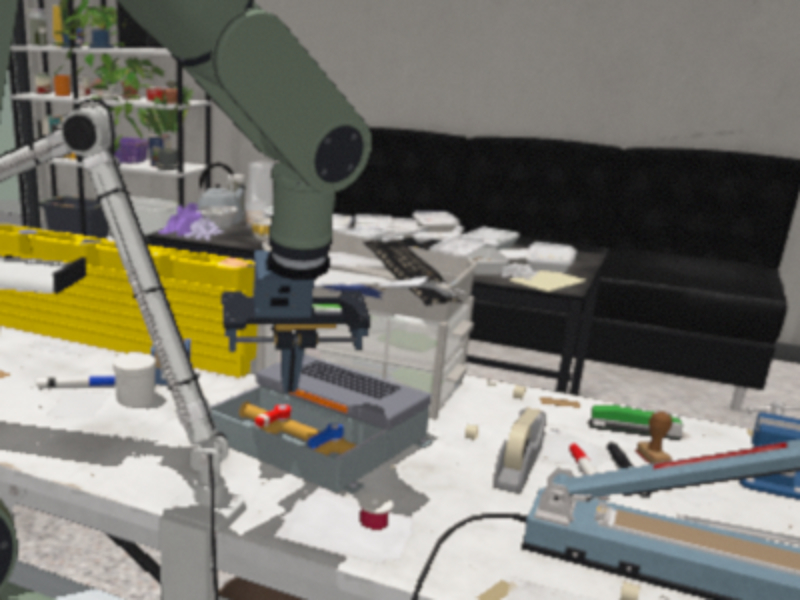

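>>> servo_tool(
  plan=[
    [[-5,1.8,22,0,0,0,0],[-10,1.8,44,0,0,0,0],[-15.3,1.8,65.5,0,0,0,0],[-15.3,1.8,65.5,0,0,0,0],[-15.3,1.8,65.5,0,0,0,0]],
  ],
)

```text
time_s: 6.8
ee_pos: [517.0, -120.7, 33.3]
ee_rot: [-180.0, -14.0, 31.2]
force: [0.1, 0.9, 0.3]
gripper_width: 0.5
```

```bash
python3 - <<'E'
from h import *
s=state();print({k:np.round(v,1) for k,v in s.items() if k in('ee_pos','ee_rot','force','torque','qpos')},(s["ee_pos"]-B)@np.c_[EX,EY])
for wp in [(-66.9,13),(-70.2,29.6),(-66.7,48.1),(-65.1,62.9),(-54.5,76.6),(-51,77)]:
    p,R=target2(*wp,32,14,45);print(wp,p.round(),*rel(p,R,s))
f=grab_frame("wrist");save('w6',f["color"][100:330,150:500])
f=grab_frame("scene");c=f["color"][150:270,280:440];save('s6',cv2.resize(c,None,fx=5,fy=5,interpolation=2))
E
```

```text
{'qpos': array([-21.4,  21.9, 116.9,  20. ,  34.3,  21.5]), 'ee_pos': array([ 517. , -120.7,   33.3]), 'ee_rot': array([-180. ,  -14. ,   31.2]), 'force': array([0.1, 0.9, 0.3]), 'torque': array([-0.1,  0.1,  0. ])} [-65.60112499   1.6635658 ]
(-66.9, 13) [ 518. -109.   32.] [ 6.6 -8.9  2.9] [-0.     0.001 -0.001]
(-70.2, 29.6) [519. -92.  32.] [ 15.7 -23.    5.2] [-0.     0.001 -0.001]
(-66.7, 48.1) [527. -75.  32.] [ 30.8 -33.6   9. ] [-0.     0.001 -0.001]
(-65.1, 62.9) [532. -61.  32.] [ 42.  -43.   11.8] [-0.     0.001 -0.001]
(-54.5, 76.6) [546. -51.  32.] [ 58.7 -45.2  15.9] [-0.     0.001 -0.001]
(-51, 77) [549. -51.  32.] [ 61.4 -43.   16.6] [-0.     0.001 -0.001]
```

View pics/w6.png

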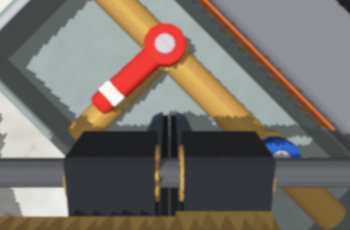

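View pics/s6.png

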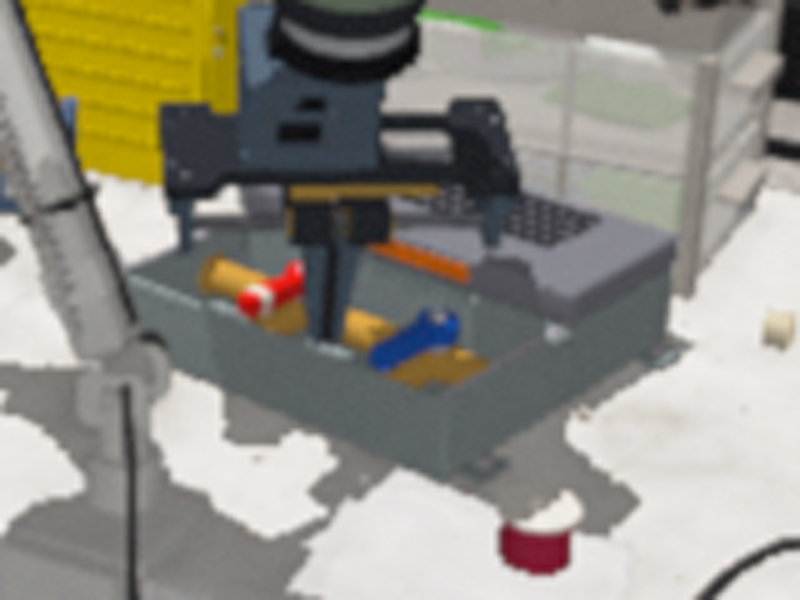

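>>> servo_tool(
  plan=[
    [[3.5,-4.5,1.5,0,0,0,0],[6.6,-8.9,2.5,0,0,0,0],[9.5,-13.5,3.2,0,0,0,0],[12.5,-18,4,0,0,0,0],[15.7,-23,5,0,0,0,0],[20.5,-26.5,6.2,0,0,0,0],[25.5,-30,7.5,0,0,0,0],[30.8,-33.6,8.7,0,0,0,0],[30.8,-33.6,8.7,0,0,0,0]],
  ],
)

```text
time_s: 7.8
ee_pos: [526.7, -74.0, 31.2]
ee_rot: [-179.8, -13.9, 31.3]
force: [-0.4, -0.6, -0.0]
gripper_width: 0.7
```

```bash
python3 - <<'E'
from h import *
s=state();print({k:np.round(v,1) for k,v in s.items() if k in('ee_pos','ee_rot','force','torque','qpos')},(s["ee_pos"]-B)@np.c_[EX,EY])
for wp in [(-65.1,62.9),(-54.5,76.6),(-51,77)]:
    p,R=target2(*wp,32,14,45);print(wp,p.round(),*rel(p,R,s))
f=grab_frame("wrist");c=f["color"][50:330,150:500];save('w7',cv2.resize(c,None,fx=2,fy=2))
f=grab_frame("scene");c=f["color"][100:270,260:460];save('s7',cv2.resize(c,None,fx=4,fy=3.5,interpolation=2))
E
```

```text
{'qpos': array([-15.7,  21.8, 117.5,  19.2,  32.7,  27.5]), 'ee_pos': array([526.7, -74. ,  31.2]), 'ee_rot': array([-179.8,  -13.9,   31.3]), 'force': array([-0.4, -0.6, -0. ]), 'torque': array([-0.2,  0.2, -0. ])} [-67.27323251  49.30971088]
(-65.1, 62.9) [532. -61.  32.] [11.  -8.1  1.9] [-0.003  0.002  0.   ]
(-54.5, 76.6) [546. -51.  32.] [ 27.7 -10.2   6. ] [-0.003  0.002  0.   ]
(-51, 77) [549. -51.  32.] [30.4 -8.   6.7] [-0.003  0.002  0.   ]
```

View pics/w7.png

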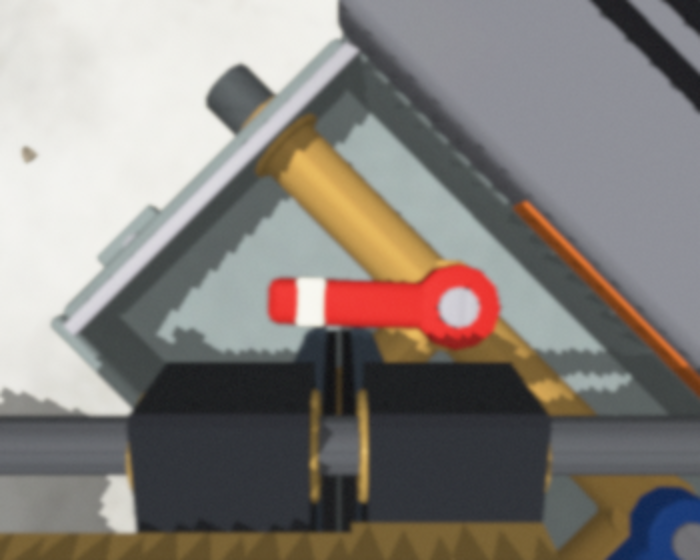

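View pics/s7.png

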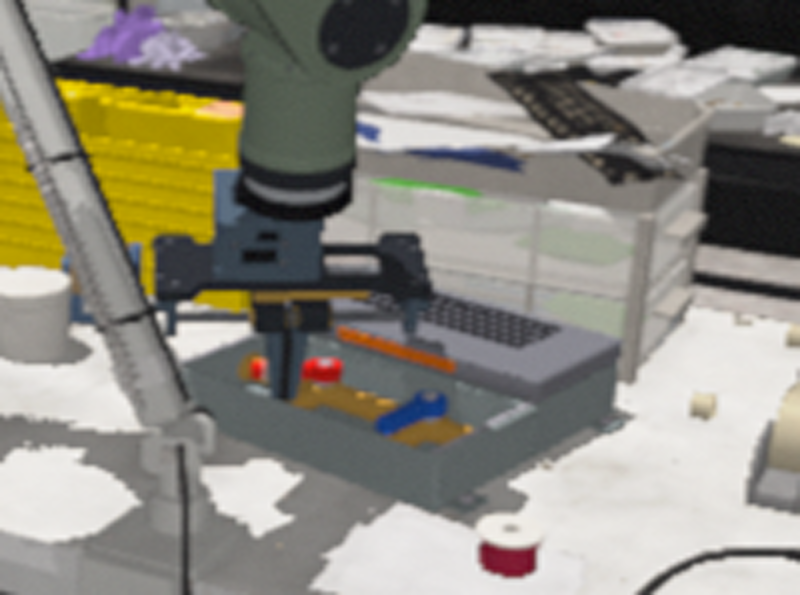

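>>> servo_tool(
  plan=[
    [[5.5,-4,0.8,0,0,0,0],[11,-8.1,1.8,0,0,0,0],[15.5,-8.8,3,0,0,0,0],[19.5,-9.3,4,0,0,0,0],[23.5,-9.7,5,0,0,0,0],[26,-10,5.6,0,0,0,0],[26,-10,5.6,0,0,0,0]],
  ],
)

```text
time_s: 8.6
ee_pos: [544.9, -52.4, 32.4]
ee_rot: [-179.9, -14.0, 31.3]
force: [-1.1, 0.4, -0.1]
gripper_width: 0.4
```

```bash
python3 - <<'E'
from h import *
s=state();print({k:np.round(v,1) for k,v in s.items() if k in('ee_pos','ee_rot','force','torque','qpos')},(s["ee_pos"]-B)@np.c_[EX,EY])
for wp in [(-53,77),(-51,77),(-49,77)]:
    p,R=target2(*wp,32,14,45);print(wp,p.round(),*rel(p,R,s))
f=grab_frame("wrist");c=f["color"][50:330,150:500];save('w8',cv2.resize(c,None,fx=2,fy=2))
E
```

```text
{'qpos': array([-12.6,  22.6, 115.8,  18.1,  32.8,  31.6]), 'ee_pos': array([544.9, -52.4,  32.4]), 'ee_rot': array([-179.9,  -14. ,   31.3]), 'force': array([-1.1,  0.4, -0.1]), 'torque': array([-0.1,  0.4,  0. ])} [-54.66293596  74.70252749]
(-53, 77) [547. -51.  32.] [ 2.6 -0.4  1.1] [-0.001  0.001 -0.   ]
(-51, 77) [549. -51.  32.] [4.  1.  1.4] [-0.001  0.001 -0.   ]
(-49, 77) [551. -51.  32.] [5.4 2.4 1.7] [-0.001  0.001 -0.   ]
```

View pics/w8.png

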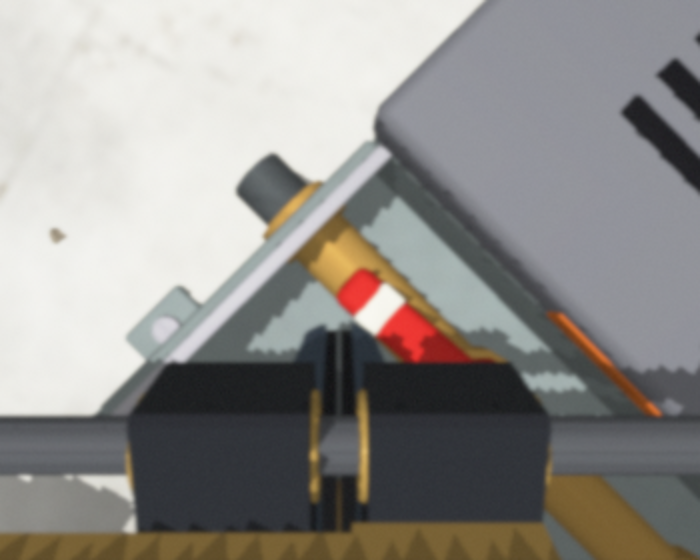

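>>> servo_tool(
  plan=[
    [[1.4,1.0,0.3,0,0,0,0],[2.8,2.2,0.6,0,0,0,0],[2.8,2.2,0.6,0,0,0,0]],
  ],
)

```text
time_s: 8.95
ee_pos: [547.9, -52.8, 32.3]
ee_rot: [-179.9, -13.9, 31.3]
force: [-3.0, 1.6, -1.0]
gripper_width: 0.3
```

>>> servo_tool(
  plan=[
    [[0.7,0.7,0.15,0,0,0,0],[1.4,1.4,0.3,0,0,0,0],[1.4,1.4,0.3,0,0,0,0]],
  ],
)

```text
time_s: 9.25
ee_pos: [548.3, -52.8, 32.1]
ee_rot: [-179.7, -13.8, 31.3]
force: [-6.5, 3.2, 2.3]
gripper_width: 0.3
```

>>> servo_tool(
  plan=[
    [[0.7,0.7,0.15,0,0,0,0],[1.4,1.4,0.3,0,0,0,0],[1.4,1.4,0.3,0,0,0,0]],
  ],
)

```text
time_s: 9.55
ee_pos: [548.7, -52.7, 31.9]
ee_rot: [-179.6, -13.7, 31.3]
force: [-10.5, 3.0, 5.2]
gripper_width: 0.1
```

```bash
python3 - <<'E'
from h import *
s=state();print({k:np.round(v,1) for k,v in s.items() if k in('ee_pos','ee_rot','force','torque','qpos')},(s["ee_pos"]-B)@np.c_[EX,EY])
for wp in [(-65,70,34),(-70,62,110),(-150,-60,150)]:
    p,R=target2(*wp,14,45);print(wp,p.round(),*rel(p,R,s))
E
```

```text
{'qpos': array([-12.6,  23. , 115. ,  17.8,  33.6,  31.9]), 'ee_pos': array([548.7, -52.7,  31.9]), 'ee_rot': array([-179.6,  -13.7,   31.3]), 'force': array([-10.5,   3. ,   5.2]), 'torque': array([0.7, 1.5, 0.4])} [-50.95102422  75.20072988]
(-65, 70, 34) [534. -54.  34.] [-12.7  -6.3  -5.3] [-0.007  0.005 -0.   ]
(-70, 62, 110) [527. -61. 110.] [ -3.7  -4.7 -81.3] [-0.007  0.005 -0.   ]
(-150, -60, 150) [ 420. -161.  150.] [-133.    24.5 -154.2] [-0.007  0.005 -0.   ]
```

>>> servo_tool(
  plan=[
    [[-7,-4.5,-3,0,0,0,0],[-13,-6.3,-6,0,0,0,0],[-11,-5,-35,0,0,0,0],[-7,-5,-65,0,0,0,0],[-4,-5,-90,0,0,0,0],[-45,5,-115,0,0,0,0],[-90,15,-135,0,0,0,0],[-130,35,-155,0,0,0,0],[-130,75,-155,0,0,0,0],[-130,75,-155,0,0,0,0],[-130,75,-155,0,0,0,0]],
  ],
)

```text
time_s: 10.65
ee_pos: [451.9, -204.5, 152.0]
ee_rot: [180.0, -14.0, 31.2]
force: [-0.3, 0.5, 0.3]
gripper_width: -0.0
```

```bash
python3 - <<'E'
from h import *
s=state();print({k:np.round(v,1) for k,v in s.items() if k in('ee_pos','ee_rot','force','torque','qpos')})
f=grab_frame("wrist");save('w9',f["color"])
f=grab_frame("top");c=f["color"][130:260,290:450];save('t9',cv2.resize(c,None,fx=5,fy=4.6,interpolation=cv2.INTER_CUBIC));np.savez('t9.npz',**f)
E
```

```text
{'qpos': array([-34.2,  11.2, 110.9,  16. ,  53. ,  15.5]), 'ee_pos': array([ 451.9, -204.5,  152. ]), 'ee_rot': array([180. , -14. ,  31.2]), 'force': array([-0.3,  0.5,  0.3]), 'torque': array([-0. ,  0.1, -0. ])}
```

View pics/w9.png

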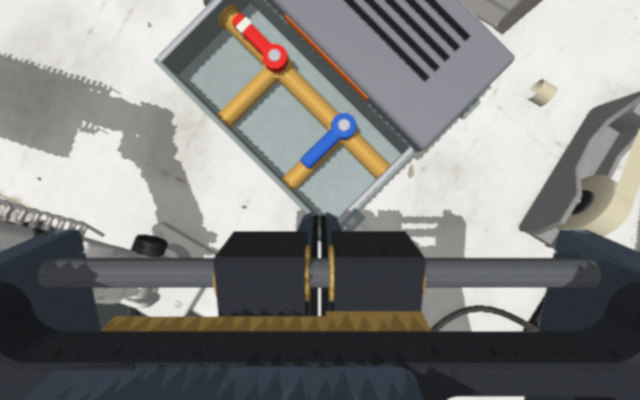

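View pics/t9.png

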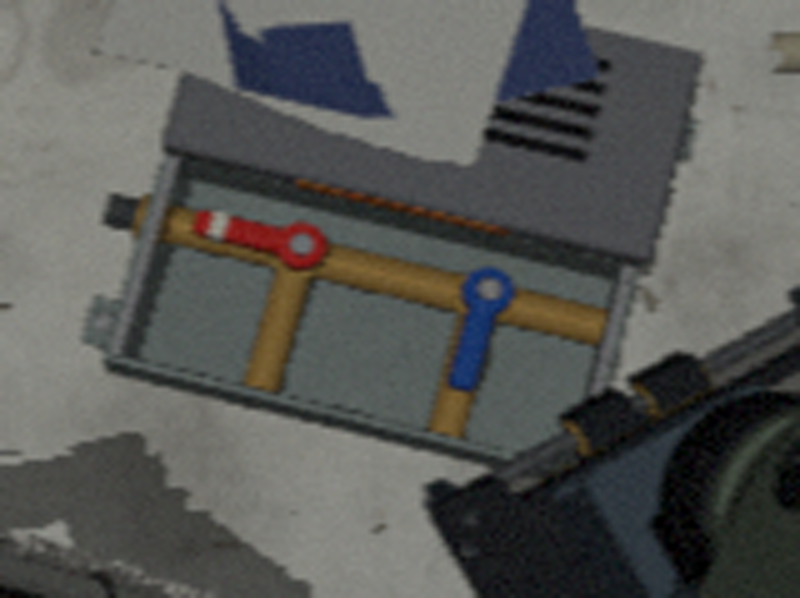

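```bash
python3 - <<'E'
from h import *
t=dict(np.load('t9.npz'));a=ray(t,290+303/5,130+244/4.6,42)
b=ray(t,290+197/5,130+221/4.6,41);d=(b-a)@np.c_[EX,EY];print(d,np.degrees(np.arctan2(d[1],-d[0])))
f=grab_frame("top");save('t10',f["color"])
E
```

```text
[-0.95370896 51.12106027] 88.93122013339419
```

View pics/t10.png

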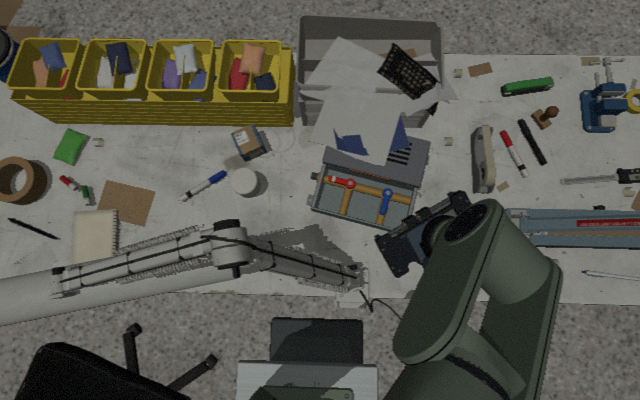

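```bash
python3 -c "
from h import *
print(state()['force']);job_done()"
```

```text
[0.2207609  0.23921653 0.6670842 ]
the job is handed in; nothing more can be done
```

The cover is open to its stop and the red handle is shut; I handed the job in at about 11 s of the 45 s.

- **Cover:** I pushed it at the right end of its front face with closed fingertips, up to about 23 N at the stop. Its front edge measured about 2 mm short of the box's centre line in both the top and wrist views. That is about 105 mm of travel from where it started, and it had not moved in the last picture.
- **Red handle:** it was the left one of the two. I swept it round clockwise until it stopped, with about 11 N at the end. In the top picture afterwards it measured about 89° (my pixel readings are good to a degree or two) and lay along the pipe.
- **Everything else:** the blue handle's tip and pivot are at the same pixels as before. The jar, marker and carton look unmoved. The spool was last seen in place shortly before the red handle was pushed. In the final top view the arm covers it, so that one was not rechecked at the end.
- **Arm:** it finished clear of everything, with the force reading near zero. No check failed or disagreed.

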